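# Slide the stock tray onto the rack deck and pin it

### The arm

A 6-joint arm with a two-finger parallel gripper is mounted at the origin on the work surface. World frame = base frame: x ahead of the robot, y to its left, z up, the work surface at z = 0. Lengths are in m, angles in rad, forces in N, time in s.
With the tool pointing down it reaches from about 0.35 to 0.875 m from the base axis. Payload 4.2 kg.
Tool frame: the origin (TCP) lies midway between the tips of the shut fingers; the grasp point (between the pads) lies 19 mm behind it (ctrl.grip_point_offset is the y of the grasp point in the tool frame, in m); y points along the fingers, x is the direction in which the jaws open and shut, and the axes are right-handed (so a half turn about y gives the same grasp; the last joint's range is limited). The gripper opens to 87 mm and grips with 3 to 60 N. Pads are 19 mm wide; open, the fingers measure 117 mm over their backs; the gripper's body (75 mm by 190 mm) begins 51 mm behind the grasp point.
Start: joints at [-1.063, 0.385, 0.008, 0, -1.194, -0.259], TCP at [0.154, -0.606, 0.223] pointing down, gripper open.
Joint ranges: [-3.14, 3.14], [-1.21, 2.06], [-1.07, 1.41], [-3.16, 2.05], [-2.99, -0.16], [-3.1, 3.1]. Speed limits (rad/s): [2.79, 2.79, 3.14, 3.14, 3.14, 3.14].

### API

Orientations are given as a 3x3 rotation matrix whose columns are the frame's x, y, z axes.
In Python, from cell import ctrl, eyes, finish_job, finder gives the robot as it stands.
- The arm moves only by the tool step_arm, never from a script. Its argument "series" is a list of rows, each a list of 2 entries, a list of its own where there are three numbers: the shift along the tool's x, y, z in m, then the turn, a rotation vector about the tool's x, y, z in degrees. In form: [[[dx, dy, dz], [rx, ry, rz]], ...]. A call has 1 to 10 rows; each row shifts and turns the commanded pose from where the row before left it, along the tool's axes as they then stand; what a row does not reach is not made up. A row lasts 1/10 s, in which the tool goes at most 50 mm and 8.59 degrees, less where a joint would pass 70% of its speed; a pose out of reach is approached as far as the arm can. A call with a gripper value outside its range is refused whole. "fingers" is the finger opening in m, from 0 to 0.087, set as the call begins (left out, the last holds). The fingers move at their own pace and stop on an object; "squeeze" is the grip in N (left out, the last holds). Time passes only in rows, so rows that do not move let the fingers close. It gives the time, the measured TCP pose, the force and the opening at its end, in the units of the state.
- ctrl.get_state(): the state, without advancing time (a new reading comes with each control period).
- eyes.get_image(name): name is "side" or "top"; returns a dict with "img" (400x640x3 uint8, blue, green, red), "range_z" (400x640 float32, m along the optical axis (not along the pixel's ray), 0 where there is no reading), "mtx" (3x3 intrinsics, pixels), "D" ([k1, k2, p1, p2, k3] as OpenCV has them; the pictures are not rectified), "R" (3x3) and "t" (3): a world point X has camera coordinates R X + t. Camera axes: x right, y down, z forward; pixel columns grow to the right and rows downward; lengths in m; the calibration is good to about 2 mm. A picture is of the moment at which its call begins.
- finish_job(): hands the job in, once; it reports no verdict.
Trained networks look in a picture, given as the dict that the camera call returned (one of the last four; its "shot" number tells which), for a name from the list of things; names that differ only in an ending like _2 or _b are one class to them, and where a whole thing is asked for, a point or a joint stands for the part that bears it (a point fixed in the world has none). Each returns a list of dicts, best first, with "confidence" (0 to 1); they miss things now and then, are a little off and sometimes report something else, mostly with a low value. They report only what shows in the picture. A call takes as long as a camera call. They do not tell look-alikes from the thing itself.
- finder.outline_of(picture, name): "pixels" (400x640 bool, what is visible of it) and "box" ([left, top, right, bottom] in pixels, round what is visible of it).
The state is a dict: "t": time; "joint_pos": joint angles; "joint_velocities": joint speeds; "effort": joint torques, N m; "eef_pos": TCP position; "ee_rot": TCP orientation; "force": force on the tool from outside, world axes, zero at the start; "wrist_torque": the same for the moment, N m; "opening": finger opening in m.
Only numpy, scipy, OpenCV 4.12 (cv2) and the standard library are available. Lean on these libraries where they do the work, as an engineer would, in place of code of your own. Each camera call takes 0.05 s, during which the arm holds its last target.

### The job

Push the loaded stock tray straight across the gap from the transfer ledge onto the rack deck, fully home against the end stops so that the eye on its nose lines up between the fork's two knuckles; slide it, never lift it or let it dip into the gap. Only then lock it: take the headed pin from its wooden stand, thread it down through fork and eye until its collar rests on the fork, and let go. Leave the carton, the bottle and the tape roll where they are.

Things in the scene. Friction and masses are not known exactly. Their poses are not given: they have to be found in the camera images.
- deck: Fixed low rack deck: brown board on a black steel frame, 140 mm (its x) by 160 mm (its y), top 50 mm above the table. Origin: at table height under the middle of the board. The tray arrives along the deck's +y; fully home, the tray's origin lies at the deck's x = 0, y = +2 mm. At the deck's +y end stands a steel fork.
- bore (a point): Centre of the fork's bore on top of its upper plate (deck x = 0, y = +99 mm, 87 mm above the table). Fork: two level plates 48 by 38 mm with a vertical bore of 17 mm, the upper 75 to 87 mm and the lower 44 to 61 mm above the table, joined by a web behind (deck y = 118 to 130 mm). The bore is open below.
- stops (a point): Point midway between the faces of two end stop blocks on the board (deck y = +77 mm, 50 mm above the table); the blocks are 20 mm high, at deck x = +-38 mm. The tray's front wall meets them when it is home.
- entry (a point): Mouth of the two black side guides on the board, 16 mm high (deck x = 0, y = -73 mm, 50 mm above the table): they are about 140 mm apart here, narrow to 105 mm at deck y = -25 mm and run so to y = +80 mm.
- ledge: Fixed transfer ledge: same kind of brown board, 150 mm (its x) by 170 mm (its y), top 50 mm above the table, standing in line with the deck (within 5 mm) on the deck's -y side and parallel to it, with a gap of 40 to 52 mm between the boards. Origin: at table height under the middle of the board.
- tray: Loose open aluminium tray with cartons fixed inside (to 44 mm high), 0.45 to 0.75 kg, on the ledge, up to 12 mm off its middle and a few degrees askew. 100 mm wide (x), 150 long (y), 40 high; origin: centre of its underside, between two runners 4 mm high. Rear: a flat wall at y = -75 mm, 4 to 40 mm up. Nose to +y: front wall at y = +75 mm. Slides on plain friction, 2 to 5 N.
- eye (a point): Centre of the vertical 18 mm eye, on the upper face of the steel tongue on the tray's front wall (tray x = 0, y = +97 mm, 22 mm above the tray's underside). The tongue is 40 mm wide, 8 mm thick and reaches to tray y = +114 mm.
- pin: Loose headed steel pin, 107 mm long, about 0.13 kg, hanging upright in its stand. Origin: centre of the collar's underside, z up its axis. Below: shaft 14 mm in diameter, 62 mm long, the last 12 mm tapering to 7 mm. Above: collar 32 mm in diameter and 5 mm thick, then a black cylindrical grip 20 mm in diameter from 5 to 45 mm above the origin.
- stand: Fixed light wooden block, 60 by 60 mm, 75 mm high, with a vertical through hole of 17 mm in the middle in which the pin hangs by its collar. Origin: centre of its underside. It stands beside the deck, on the robot's side.
- carton: Loose cardboard carton, 60 by 70 mm, 50 mm high; bystander near the stand. Origin: centre of its underside.
- bottle: Loose clear bottle, 64 mm in diameter, 150 mm high, on the robot's right, nearer than the ledge; bystander. Origin: centre of its underside.
- tape: Loose roll of brown tape lying flat, 100 mm across, 45 mm high; bystander. Origin: centre of its underside.
Not all that is in view belongs to the job. What is meant by the tray is not purple, and is the larger of those in its own colour. Of the things that look like the pin, the middle-sized one is meant.

How it is judged:
On the way:
1. the tray is pushed home: its eye under the fork's bore within 4 mm, tray level, while the pin is still more than 40 mm from the bore (horizontal distance between eye and bore below 0.004 m and angle between tray's own z axis and vertical below 0.05 rad and distance between pin and bore above 0.04 m), for 0.2 s.
At the end, for the whole second after the job is handed in: The tray stands level on the deck (within 3 degrees) with its eye within 4 mm of the fork's bore; the pin stands upright (within 4.5 degrees) through both knuckles and the eye, centred within 4 mm, its collar on the fork (no more than 3 mm above it); everything released and at rest (horizontal distance between each of eye, pin and bore below 0.004 m and angle between tray's own z axis and vertical below 0.05 rad and height (world z) of tray between 0.047 and 0.054 m and z of pin in the frame of bore below 0.003 m and angle between pin's own z axis and vertical below 0.08 rad and linear speed of each of pin, tray below 0.02 m/s); the robot touches nothing.
It fails at once if the tray dips into the gap or tips (more than 6 degrees) (angle between tray's own z axis and vertical above 0.105 rad).
It fails at once if the tray is lifted (more than 12 mm) (height (world z) of tray above 0.062 m).
It fails at once if the tray falls off the boards (height (world z) of tray below 0.04 m).
It fails at once if the carton, the bottle or the tape roll is moved more than 30 mm (distance of any of carton, bottle, tape from where it was at the start of the episode above 0.03 m).
It also fails if it takes over 58 s, if anything falls off the work surface, if the arm or the gripper's body presses on something with over 40 N, if the wrist force passes 120 N, or if a joint passes its speed limit or range.

## Working session

There is one attempt and no reset: what is moved stays moved. The work goes in short steps, Python scripts to look and compute and a tool call to move; the robot and the scene stay as the last step left them, time stands still between calls to the robot, and variables do not carry over. Pictures are saved under pics/ and viewed, and the job is handed in when it is done.

Besides the shell and the picture viewer there is one more tool, called after "Emit:" by a JSON object that holds its "fn" and its "kwargs", one argument or row to a line. step_arm: Moves the arm, as the interface text tells. Its arguments: {"type":"object","properties":{"series":{"type":"array"},"fingers":{"type":"number"},"squeeze":{"type":"number"}},"required":["series"]}

```bash
mkdir -p pics; ls; cat > h.py <<'E'
import numpy as np, cv2, pickle
def deproj(p,uv,z=None):
    uv=np.array(uv,float).reshape(-1,2)
    n=cv2.undistortPoints(uv.reshape(-1,1,2),p["mtx"],p["D"]).reshape(-1,2)
    if z is None:
        z=np.array([p["range_z"][int(round(v)),int(round(u))] for u,v in uv])
    c=np.c_[n*np.array(z)[:,None],z]
    return (c-p["t"])@p["R"]
def onplane(p,uv,h):
    uv=np.array(uv,float).reshape(-1,2)
    n=cv2.undistortPoints(uv.reshape(-1,1,2),p["mtx"],p["D"]).reshape(-1,2)
    d=np.c_[n,np.ones(len(n))]@p["R"]; o=-p["R"].T@p["t"]
    s=(h-o[2])/d[:,2]
    return o+d*s[:,None]
def proj(p,X):
    return cv2.projectPoints(np.array(X,float).reshape(-1,3),cv2.Rodrigues(p["R"])[0],p["t"],p["mtx"],p["D"])[0].reshape(-1,2)
E
python3 - <<'E'
from cell import ctrl,eyes,finder
import cv2,pickle,numpy as np
np.set_printoptions(precision=4,suppress=True)
s=ctrl.get_state();print(s, ctrl.grip_point_offset)
for n in("top","side"):
    p=eyes.get_image(n);cv2.imwrite(f"pics/{n}0.png",p["img"]);pickle.dump(p,open(f"{n}0.pkl","wb"))
    print(n,-p["R"].T@p["t"],p["R"][2])
    for k in("tray","pin","deck","ledge","stand","carton","bottle","tape"):
        for r in finder.outline_of(p,k): print(n,k,round(r["confidence"],2),r["box"])
E
```

```text
pics
{'t': 0.0, 'joint_pos': array([-1.0634,  0.3856,  0.0066, -0.0005, -1.194 , -0.2586]), 'joint_velocities': array([-0.0004,  0.0012, -0.002 , -0.    ,  0.001 , -0.001 ]), 'effort': array([  0.    , -39.0668,  18.7405,   4.2197,   0.0111,  -0.0002]), 'eef_pos': array([ 0.1538, -0.6052,  0.2214]), 'ee_rot': array([[-0.2461, -0.0006, -0.9692],
       [ 0.9692,  0.0021, -0.2461],
       [ 0.0022, -1.    ,  0.0001]]), 'force': array([-0.1225, -0.5525, -1.3011]), 'wrist_torque': array([-0.0135,  0.0386, -0.044 ]), 'opening': 0.08712030363863861} -0.0187
top [0.4948 0.02   1.1908] [ 0.0843 -0.0001 -0.9964]
top tray 0.93 [344.4, 279.9, 424.1, 329.3]
top tray 0.85 [339.4, 156.8, 416.4, 200.7]
top tray 0.72 [299.8, 90.4, 359.4, 123.9]
top tray 0.7 [247.5, 155.7, 336.4, 217.0]
top pin 0.49 [147.1, 253.7, 189.8, 295.2]
top pin 0.19 [339.9, 155.3, 418.0, 199.9]
top deck 0.86 [245.8, 159.0, 336.3, 217.8]
top ledge 0.9 [355.8, 152.6, 420.6, 214.3]
top stand 0.93 [280.1, 228.0, 308.6, 252.9]
top stand 0.52 [353.4, 153.1, 420.6, 213.6]
top carton 0.71 [321.2, 227.9, 353.4, 252.2]
top bottle 0.55 [444.7, 254.5, 482.7, 278.4]
top tape 0.62 [145.3, 252.5, 187.5, 295.4]
top tape 0.5 [336.9, 159.1, 418.6, 200.0]
top tape 0.42 [248.7, 155.1, 337.8, 218.9]
side [0.5119 0.6987 0.8429] [ 0.0493 -0.6663 -0.7441]
side tray 0.72 [273.2, 131.3, 317.1, 189.6]
side tray 0.67 [199.3, 180.2, 235.4, 228.5]
side tray 0.65 [387.6, 152.3, 435.3, 209.2]
side pin 0.66 [337.0, 190.0, 363.9, 217.3]
side pin 0.58 [365.2, 231.5, 386.0, 279.5]
side pin 0.47 [343.0, 212.9, 358.2, 232.1]
side pin 0.45 [326.9, 252.2, 339.8, 272.4]
side deck 0.83 [258.9, 192.2, 327.3, 282.0]
side ledge 0.67 [268.5, 139.1, 327.0, 196.4]
side ledge 0.66 [273.5, 130.3, 316.8, 187.4]
side stand 0.87 [332.7, 217.3, 364.0, 260.1]
side carton 0.8 [337.4, 188.8, 361.2, 215.4]
side bottle 0.92 [367.9, 92.9, 388.5, 144.6]
side tape 0.73 [353.1, 353.1, 411.6, 397.1]
```

View pics/top0.png

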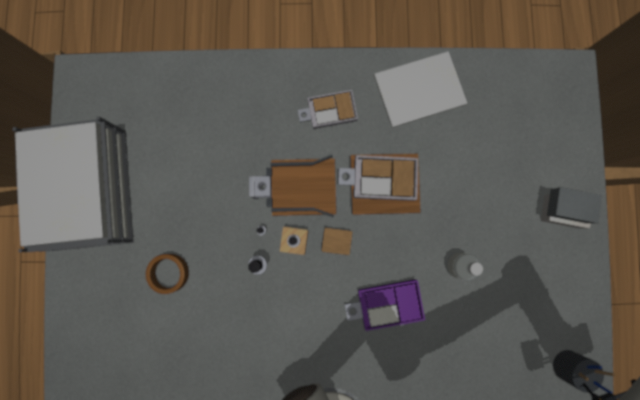

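View pics/side0.png

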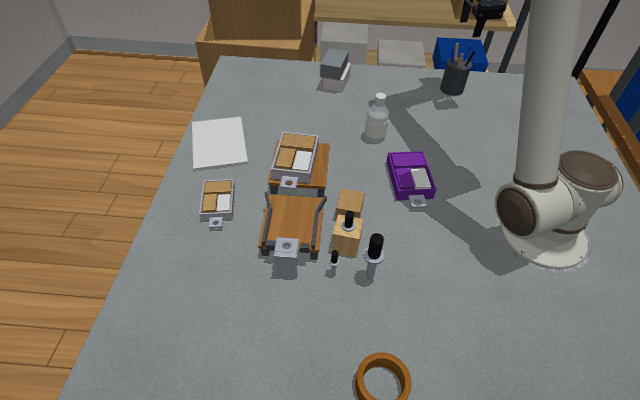

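```bash
python3 -c "
import cv2
a=cv2.imread('pics/top0.png')[140:300,230:430];cv2.imwrite('pics/top0c.png',cv2.resize(a,(750,600),interpolation=2))
a=cv2.imread('pics/side0.png')[120:290,240:440];cv2.imwrite('pics/side0c.png',cv2.resize(a,(700,595),interpolation=2))"
```

```text
(no output)
```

View pics/top0c.png

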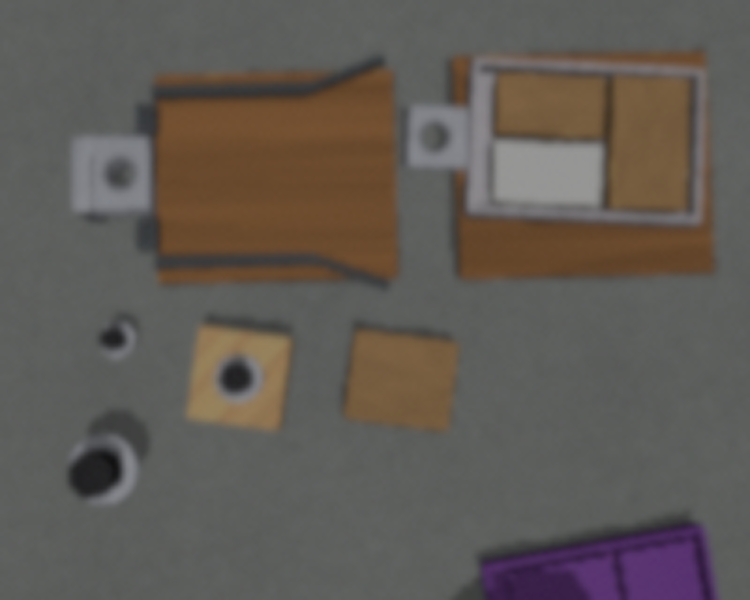

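View pics/side0c.png

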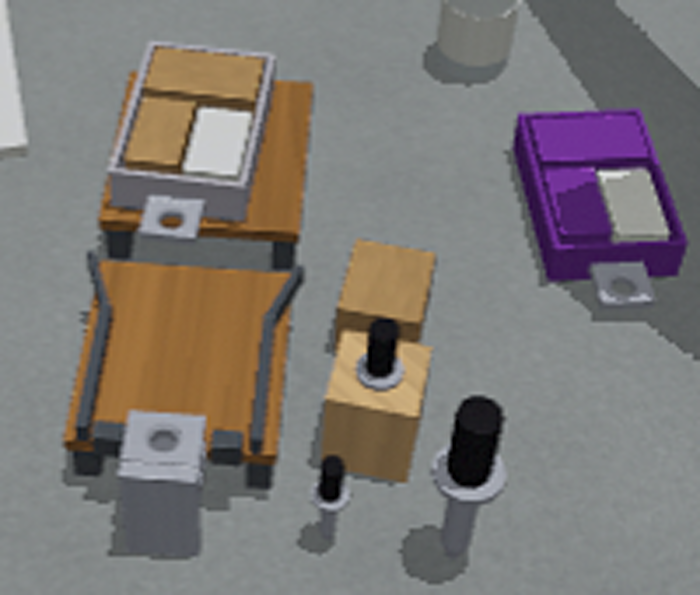

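The tray candidates in the top view are grey (385,178) on the ledge, small grey (330,107) and purple (391,304). The one meant is the larger grey one on the ledge. The pin candidates are small (261,230), the one in the stand (293,240) and large (257,265). The one meant is the middle-sized pin in the stand. The crops confirm both. Next I measure poses.

```bash
cat > m.py <<'E'
import numpy as np,cv2,pickle
from h import *
np.set_printoptions(precision=4,suppress=True)
def cloud(p):
    v,u=np.mgrid[0:400,0:640]
    z=p["range_z"].ravel();ok=z>0
    uv=np.c_[u.ravel(),v.ravel()]
    X=np.full((len(z),3),np.nan);X[ok]=deproj(p,uv[ok],z[ok])
    return X.reshape(400,640,3)
E
python3 - <<'E'
from m import *
for n in("top","side"):
    p=pickle.load(open(n+"0.pkl","rb"));X=cloud(p)
    Z=X[...,2]
    x,y=X[...,0],X[...,1]
    # table
    m=(Z<0.02)&(Z>-.02);print(n,"table",np.nanmedian(Z[m]),np.nanstd(Z[m]))
    def rect(name,m):
        m=m.astype(np.uint8);c,l,st,ce=cv2.connectedComponentsWithStats(m)
        for i in range(1,c):
            if st[i,4]<25: continue
            P=X[l==i]
            r=cv2.minAreaRect(P[:,:2].astype(np.float32))
            print(n,name,"px",ce[i],st[i,4],"mean",P.mean(0),"rect",np.array(r[0]),np.array(r[1]),r[2])
    R=(x>0.35)&(x<0.8)&(y>-.3)&(y<.3)
    rect("board50",R&(abs(Z-.05)<.006))
    rect("fork87",R&(abs(Z-.087)<.006))
    rect("stand75",R&(abs(Z-.075)<.005))
    rect("tray90",R&(Z>.082)&(Z<.1))
    rect("tongue72",R&(abs(Z-.072)<.004))
    rect("hi",R&(Z>.105))
E
```

```text
top table 0.0003254249444308386 0.0032339901242808226
top board50 px [384.0345 156.9655] 232 mean [ 0.6903 -0.1434  0.0501] rect [ 0.6848 -0.1433] [0.0331 0.1694] 3.83944034576416
top board50 px [292.8279 160.7049] 122 mean [0.683  0.0853 0.0502] rect [0.683  0.0798] [0.0074 0.1202] 0.9706379771232605
top board50 px [304.981  186.1852] 2786 mean [0.6187 0.0553 0.0504] rect [0.6186 0.0598] [0.1378 0.1604] 0.8460834622383118
top board50 px [385.4321 203.8015] 1083 mean [ 0.5726 -0.1442  0.0501] rect [ 0.6113 -0.1447] [0.1228 0.1691] 1.0114940404891968
top board50 px [295.5625 212.375 ] 192 mean [0.5536 0.0791 0.0503] rect [0.5544 0.0746] [0.1267 0.0099] 89.5203628540039
top board50 px [261.8    229.4857] 35 mean [0.512  0.1627 0.0522] rect [0.5121 0.1654] [0.0219 0.0224] 87.00845336914062
top board50 px [336.7892 240.5669] 688 mean [ 0.483  -0.0221  0.0503] rect [ 0.4829 -0.0222] [0.0699 0.06  ] 82.20890808105469
top board50 px [406.7683 289.3293] 82 mean [ 0.361  -0.1933  0.0462] rect [ 0.3618 -0.1942] [0.0398 0.0199] 89.27104949951172
top fork87 px [390.4073 176.0815] 491 mean [ 0.63
[... 5216 characters left out ...]
228.6136] 352 mean [0.4846 0.0919 0.0739] rect [0.4842 0.0852] [0.0625 0.0597] 81.49491119384766
side tongue72 px [270.8333 242.7857] 42 mean [0.6541 0.1469 0.0703] rect [0.6538 0.1464] [0.0182 0.0163] 6.594283580780029
side tongue72 px [304.7907 245.1163] 43 mean [0.5782 0.1452 0.0697] rect [0.5787 0.1459] [0.0203 0.0135] 7.695046424865723
side tongue72 px [284.5333 260.2   ] 45 mean [0.6169 0.1909 0.0723] rect [0.6159 0.1906] [0.0046 0.0478] 88.85309600830078
side hi px [349.3647 215.7059] 85 mean [0.4846 0.0887 0.116 ] rect [0.4841 0.086 ] [0.0195 0.0203] 20.47759246826172
side hi px [375.7857 244.3299] 294 mean [0.4287 0.1766 0.1368] rect [0.4277 0.1716] [0.0287 0.0272] 55.65913772583008
```

```bash
cat > plan.py <<'E'
import numpy as np,sys
from cell import ctrl
def plan(x,y,z,yaw=None):
    s=ctrl.get_state();R=s["ee_rot"];d=R.T@(np.array([x,y,z])-s["eef_pos"])
    a=np.degrees(np.arctan2(R[1,0],R[0,0]));
    print("t",round(s["t"],2),"pos",s["eef_pos"].round(4),"yaw",a.round(2),"d tool mm",(d*1000).round(1),"F",s["force"].round(1),"open",round(s["opening"],4),"j",s["joint_pos"].round(2))
    if yaw is not None: print("ry needed",-((yaw-a+180)%360-180))
if __name__=="__main__": plan(*map(float,sys.argv[1:]))
E
python3 - <<'E'
from m import *
yaw=np.radians(.9);c,s=np.cos(yaw),np.sin(yaw);R=np.array([[c,-s],[s,c]])
D=np.array([.6186,.0598])
def deck(x,y,z): return [*(D+R@[x,y]),z]
ya=np.radians(-3.1);Rt=np.array([[np.cos(ya),-np.sin(ya)],[np.sin(ya),np.cos(ya)]]);T=np.array([.6349,-.1411])
def tray(x,y,z): return [*(T+Rt@[x,y]),.05+z]
P=[deck(0,.099,.087)]+[deck(a,b,.05) for a,b in((-.07,-.08),(.07,-.08),(.07,.08),(-.07,.08))]+[deck(a,b,.087) for a,b in((-.024,.08),(.024,.08),(.024,.13),(-.024,.13))]+[tray(0,.097,.022)]+[tray(a,b,.04) for a,b in((-.05,-.075),(.05,-.075),(.05,.075),(-.05,.075))]+[[.4855,.0838,.12]]
print(np.array(P[0]),tray(0,.097,.022))
for n,(x0,y0,x1,y1,k) in {"top":(230,140,430,290,4),"side":(240,120,400,290,4)}.items():
    p=pickle.load(open(n+"0.pkl","rb"));im=cv2.resize(p["img"][y0:y1,x0:x1],None,fx=k,fy=k,interpolation=2)
    for q in proj(p,P):
        u,v=((q-[x0,y0]+.5)*k).round().astype(int);cv2.drawMarker(im,(int(u),int(v)),(0,255,0),0,8,1)
    cv2.imwrite(f"pics/{n}0o.png",im)
E
python3 plan.py .154 -.606 .223 176.9
```

```text
[0.617  0.1588 0.087 ] [np.float64(0.6401456448595232), np.float64(-0.04424194297835746), 0.07200000000000001]
t 0.9 pos [ 0.1539 -0.6057  0.2226] yaw 104.26 d tool mm [-0.3 -0.4 -0. ] F [ 0.9  0.4 -0.7] open 0.0873 j [-1.06  0.38  0.01  0.   -1.19 -0.26]
ry needed -72.64226720924881
```

View pics/top0o.png

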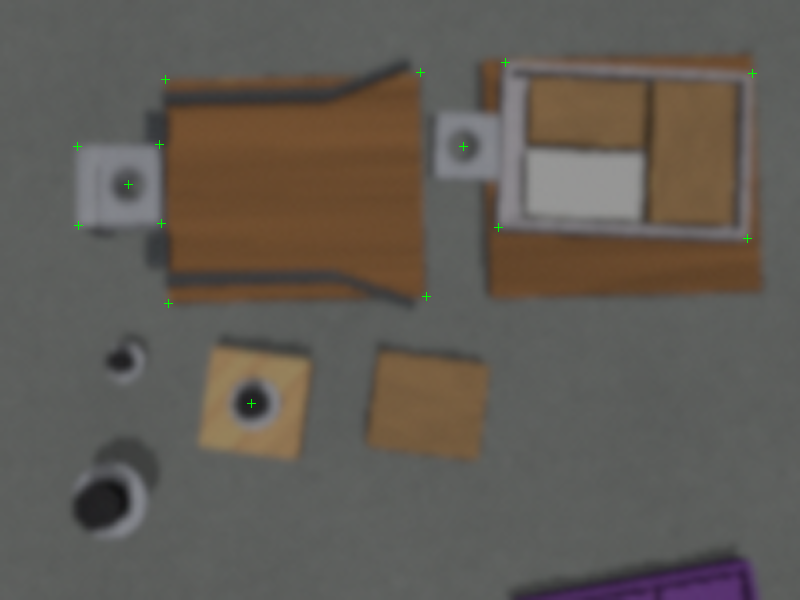

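View pics/side0o.png

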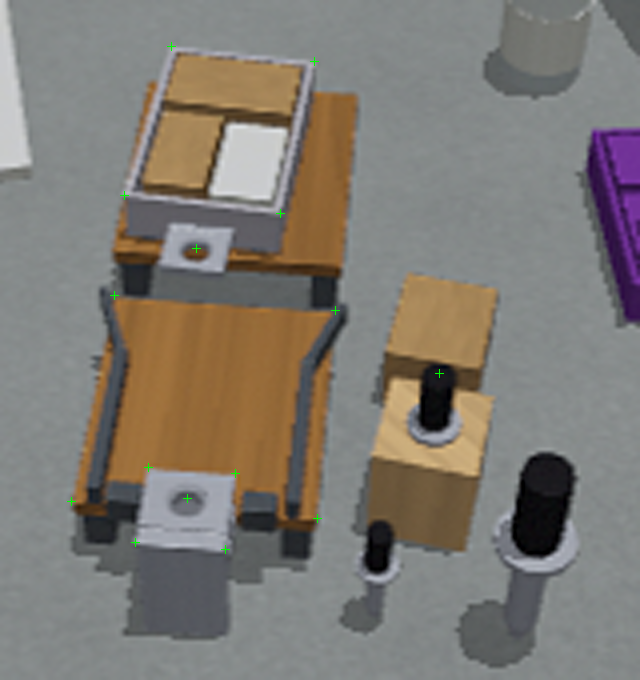

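The overlays show the deck, bore, tray, eye and pin model points landing on the image features within about 1 px in both views. I start with the tool turn.

Emit:
{"fn": "step_arm", "kwargs": {
  "series": [
    [[0, 0, 0], [0, -8.07, 0]],
    [[0, 0, 0], [0, -8.07, 0]],
    [[0, 0, 0], [0, -8.07, 0]],
    [[0, 0, 0], [0, -8.07, 0]],
    [[0, 0, 0], [0, -8.07, 0]],
    [[0, 0, 0], [0, -8.07, 0]],
    [[0, 0, 0], [0, -8.07, 0]],
    [[0, 0, 0], [0, -8.07, 0]],
    [[0, 0, 0], [0, -8.07, 0]]
  ],
  "fingers": 0.06
}}

```text
t: 1.8
eef_pos: [0.1539, -0.6057, 0.2225]
ee_rot: [[-0.999, 0.0, -0.049], [0.049, 0.0, -0.999], [-0.0, -1.0, -0.0]]
force: [-0.1, 0.3, 0.7]
opening: 0.0603
```

```bash
python3 plan.py .629 -.275 .2 176.9
```

```text
t 1.8 pos [ 0.1539 -0.6057  0.2225] yaw 177.22 d tool mm [-458.5   22.5 -353.4] F [-0.1  0.3  0.7] open 0.0603 j [-1.06  0.38  0.01 -0.   -1.19  1.01]
ry needed 0.31962885502284166
```

Emit:
{"fn": "step_arm", "kwargs": {
  "series": [
    [[-0.0287, 0.0014, -0.0221], [0, 0, 0]],
    [[-0.0287, 0.0014, -0.0221], [0, 0, 0]],
    [[-0.0287, 0.0014, -0.0221], [0, 0, 0]],
    [[-0.0287, 0.0014, -0.0221], [0, 0, 0]],
    [[-0.0287, 0.0014, -0.0221], [0, 0, 0]],
    [[-0.0287, 0.0014, -0.0221], [0, 0, 0]],
    [[-0.0287, 0.0014, -0.0221], [0, 0, 0]],
    [[-0.0287, 0.0014, -0.0221], [0, 0, 0]]
  ]
}}

```text
t: 2.6
eef_pos: [0.3939, -0.4407, 0.2115]
ee_rot: [[-0.999, 0.0, -0.054], [0.054, -0.0, -0.999], [-0.0, -1.0, 0.0]]
force: [0.8, -0.4, -0.0]
opening: 0.0596
```

Emit:
{"fn": "step_arm", "kwargs": {
  "series": [
    [[-0.0287, 0.0014, -0.0221], [0, 0, 0]],
    [[-0.0287, 0.0014, -0.0221], [0, 0, 0]],
    [[-0.0287, 0.0014, -0.0221], [0, 0, 0]],
    [[-0.0287, 0.0014, -0.0221], [0, 0, 0]],
    [[-0.0287, 0.0014, -0.0221], [0, 0, 0]],
    [[-0.0287, 0.0014, -0.0221], [0, 0, 0]],
    [[-0.0287, 0.0014, -0.0221], [0, 0, 0]],
    [[-0.0287, 0.0014, -0.0221], [0, 0, 0]],
    [[0, 0, 0], [0, 0, 0]]
  ]
}}

```text
t: 3.5
eef_pos: [0.6347, -0.2748, 0.1988]
ee_rot: [[-0.999, 0.0, -0.05], [0.05, 0.0, -0.999], [-0.0, -1.0, -0.0]]
force: [-0.7, 0.3, -0.2]
opening: 0.0601
```

```bash
python3 plan.py .629 -.265 .063 176.9
```

```text
t 3.5 pos [ 0.6347 -0.2748  0.1988] yaw 177.13 d tool mm [  6.2 135.8  -9.5] F [-0.7  0.3 -0.2] open 0.0601 j [-0.18  0.51  0.16 -0.   -1.21  0.13]
ry needed 0.2292578382290742
```

Emit:
{"fn": "step_arm", "kwargs": {
  "series": [
    [[0.0015, 0.034, 0], [0, 0, 0]],
    [[0.0015, 0.034, 0], [0, 0, 0]],
    [[0.0015, 0.034, 0], [0, 0, 0]],
    [[0.0017, 0.0338, 0], [0, 0.2, 0]],
    [[0, 0, 0], [0, 0, 0]]
  ]
}}

```text
t: 4.0
eef_pos: [0.621, -0.2764, 0.0588]
ee_rot: [[-0.998, -0.011, -0.06], [0.059, 0.004, -0.998], [0.012, -1.0, -0.003]]
force: [-0.4, -0.4, -0.6]
opening: 0.0597
```

```bash
python3 plan.py .631 -.228 .063 176.9
python3 - <<'E'
from cell import eyes
import cv2
a=eyes.get_image("side")["img"][80:290,220:440];cv2.imwrite('pics/s1.png',cv2.resize(a,(628,600),interpolation=2))
E
```

```text
t 4.0 pos [ 0.621  -0.2764  0.0588] yaw 176.59 d tool mm [ -7.1  -4.2 -49. ] F [-0.4 -0.4 -0.6] open 0.0597 j [-0.18  0.62 -0.03 -0.   -0.93  0.12]
ry needed -0.3101830745809764
```

View pics/s1.png

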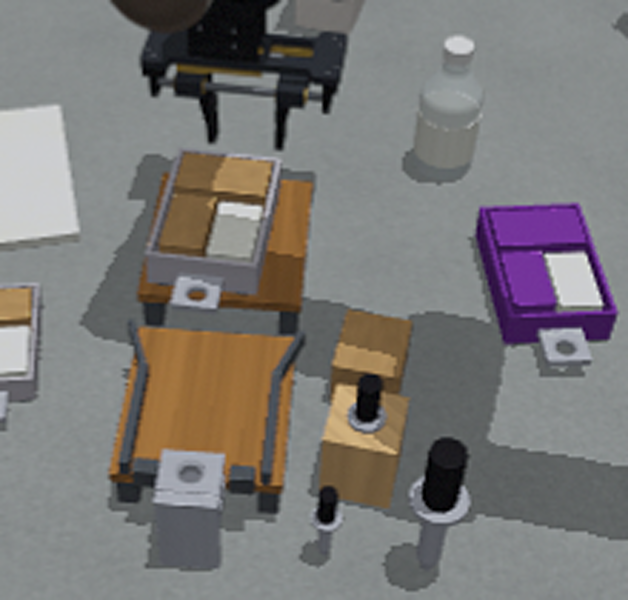

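The hand is behind the tray (crop 240,110) and clear of the bottle. The arm may still be settling, so I add a settle row and then check.

Emit:
{"fn": "step_arm", "kwargs": {
  "series": [
    [[0, 0, 0], [0, 0, 0]],
    [[0, 0, 0], [0, 0, 0]]
  ]
}}

```text
t: 4.25
eef_pos: [0.6271, -0.2779, 0.0672]
ee_rot: [[-0.998, 0.005, -0.057], [0.057, -0.001, -0.998], [-0.005, -1.0, 0.001]]
force: [-0.5, 0.3, 0.1]
opening: 0.0597
```

```bash
python3 plan.py .630 -.235 .063 176.9
```

```text
t 4.25 pos [ 0.6271 -0.2779  0.0672] yaw 176.7 d tool mm [ -0.4   4.1 -43. ] F [-0.5  0.3  0.1] open 0.0597 j [-0.18  0.61 -0.02  0.   -0.93  0.12]
ry needed -0.19584209150221454
```

Emit:
{"fn": "step_arm", "kwargs": {
  "series": [
    [[0, 0, -0.01], [0, 0, 0]],
    [[0, 0, -0.01], [0, 0, 0]],
    [[0, 0, -0.01], [0, 0, 0]],
    [[0, 0, -0.007], [0, 0, 0]],
    [[0, 0, 0], [0, 0, 0]],
    [[0, 0, 0], [0, 0, 0]]
  ]
}}

```text
t: 4.85
eef_pos: [0.6277, -0.2399, 0.0644]
ee_rot: [[-0.998, 0.0, -0.057], [0.057, -0.0, -0.998], [-0.0, -1.0, 0.0]]
force: [0.7, 0.1, 0.2]
opening: 0.0602
```

```bash
python3 plan.py .631 -.216 .063 176.9
```

```text
t 4.85 pos [ 0.6277 -0.2399  0.0644] yaw 176.73 d tool mm [ -1.9   1.4 -24.1] F [0.7 0.1 0.2] open 0.0602 j [-0.12  0.6  -0.06  0.   -0.92  0.07]
ry needed -0.16846535909698446
```

Emit:
{"fn": "step_arm", "kwargs": {
  "series": [
    [[-0.001, 0.001, -0.005], [0, 0, 0]],
    [[-0.001, 0, -0.005], [0, 0, 0]],
    [[0, 0, -0.005], [0, 0, 0]],
    [[0, 0, -0.005], [0, 0, 0]],
    [[0, 0, 0], [0, 0, 0]]
  ]
}}

```text
t: 5.35
eef_pos: [0.6307, -0.2199, 0.0632]
ee_rot: [[-0.998, -0.0, -0.057], [0.057, 0.0, -0.998], [0.0, -1.0, -0.0]]
force: [-0.6, 0.1, -0.1]
opening: 0.06
```

```bash
cat > look.py <<'E'
import sys
from m import *
from cell import eyes,ctrl
from plan import plan
k=sys.argv[1]
plan(.62,-.023,.063,180.9)
for n,(x0,y0,x1,y1) in {"top":(240,140,430,230),"side":(240,120,400,290)}.items():
    p=eyes.get_image(n);pickle.dump(p,open(f"{n}_{k}.pkl","wb"));im=p["img"][y0:y1,x0:x1]
    cv2.imwrite(f"pics/{n}_{k}.png",cv2.resize(im,None,fx=3.5,fy=3.5,interpolation=2))
    X=cloud(p);x,y,Z=X[...,0],X[...,1],X[...,2]
    m=((x>.55)&(x<.72)&(y>-.22)&(y<.15)&(abs(Z-.0885)<.0055)).astype(np.uint8)
    m=cv2.morphologyEx(m,cv2.MORPH_CLOSE,np.ones((3,3)))
    c,l,st,_=cv2.connectedComponentsWithStats(m);
    for i in range(1,c):
        if st[i,4]>100:
            P=X[l==i];P=P[np.isfinite(P).all(1)];r=cv2.minAreaRect(P[:,:2].astype(np.float32));print(n,"rim",np.array(r[0]),np.array(r[1]),r[2],"y max",np.percentile(P[:,1],98))
    m=(x>.57)&(x<.68)&(y>-.15)&(y<.135)&(abs(Z-.0718)<.004)
    c,l,st,_=cv2.connectedComponentsWithStats(m.astype(np.uint8))
    for i in range(1,c):
        if st[i,4]>60:
            P=X[l==i];r=cv2.minAreaRect(P[:,:2].astype(np.float32));print(n,"tongue",np.array(r[0]),np.array(r[1]),r[2])
E
python3 look.py 1
```

```text
t 5.35 pos [ 0.6307 -0.2199  0.0632] yaw 176.71 d tool mm [  22.     0.3 -195.9] F [-0.6  0.1 -0.1] open 0.06 j [-0.09  0.59 -0.07 -0.   -0.91  0.04]
ry needed -4.18821565004157
top rim [ 0.6088 -0.1718] [0.0483 0.0504] 86.04959869384766 y max -0.14828957976549823
side rim [ 0.6318 -0.1847] [0.2611 0.101 ] 86.89321899414062 y max -0.056805228319701646
side tongue [ 0.6344 -0.0387] [0.0445 0.0882] 86.89319610595703
```

View pics/top_1.png

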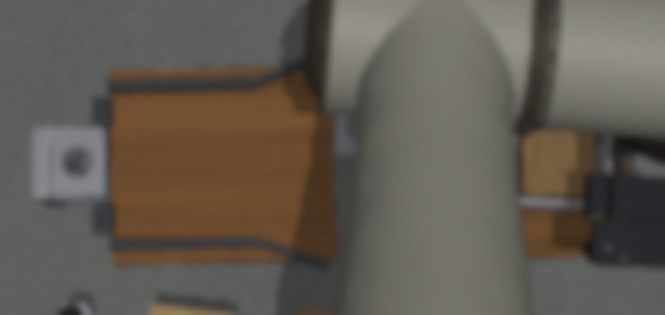

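View pics/side_1.png

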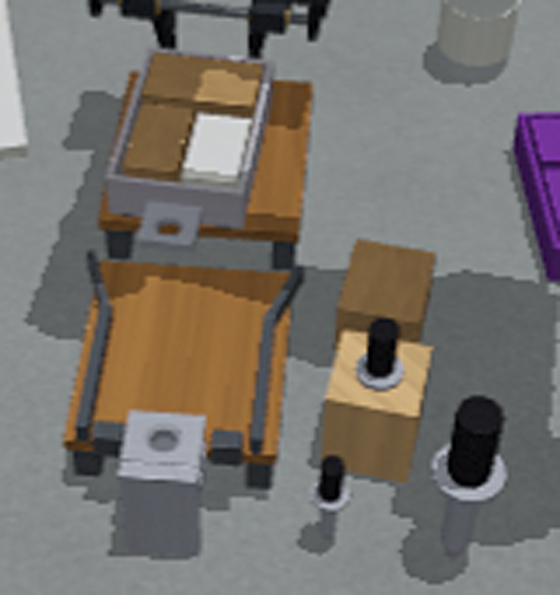

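Emit:
{"fn": "step_arm", "kwargs": {
  "series": [
    [[0, 0, -0.004], [0, 0, 0]],
    [[0, 0, -0.004], [0, 0, 0]],
    [[0.0002, 0, -0.004], [0, -0.4, 0]],
    [[0.0002, 0, -0.004], [0, -0.5, 0]],
    [[0.0002, 0, -0.004], [0, -0.5, 0]],
    [[0.0002, 0, -0.004], [0, -0.5, 0]],
    [[0.0003, 0, -0.004], [0, -0.5, 0]],
    [[0.0003, 0, -0.004], [0, -0.5, 0]],
    [[0.0003, 0, -0.004], [0, -0.5, 0]],
    [[0, 0, 0], [0, 0, 0]]
  ]
}}

```text
t: 6.45
eef_pos: [0.6304, -0.1835, 0.0634]
ee_rot: [[-1.0, -0.0, 0.002], [-0.002, 0.001, -1.0], [0.0, -1.0, -0.001]]
force: [-0.4, -0.7, 0.1]
opening: 0.0601
```

```bash
python3 look.py 2
```

```text
t 6.45 pos [ 0.6304 -0.1835  0.0634] yaw -179.86 d tool mm [  10.     0.5 -160.6] F [-0.4 -0.7  0.1] open 0.0601 j [-0.04  0.58 -0.1  -0.   -0.89  0.04]
ry needed -0.7598593606986697
top rim [ 0.6031 -0.1285] [0.0623 0.0435] 89.31625366210938 y max -0.09810623470247166
side rim [ 0.6289 -0.105 ] [0.1003 0.174 ] 0.26130062341690063 y max -0.02067227003259502
side tongue [ 0.6281 -0.0019] [0.0996 0.0451] 1.470169186592102
```

View pics/side_2.png

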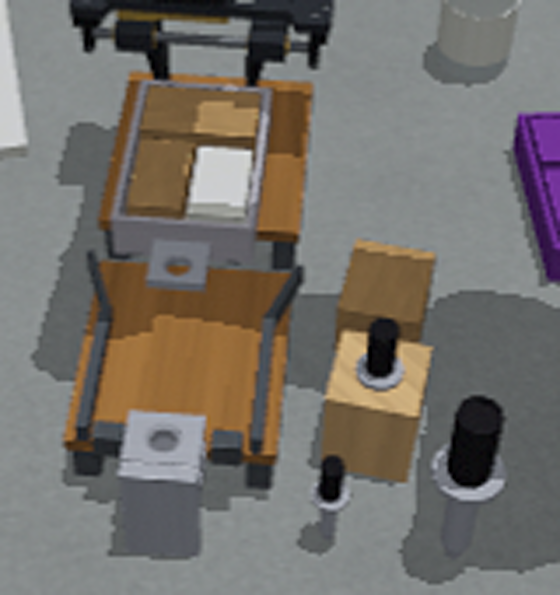

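Pushing works: the tray now has yaw near 0 and x ≈ 0.629. I steer 8 mm toward −x while crossing the gap.

Emit:
{"fn": "step_arm", "kwargs": {
  "series": [
    [[0.0007, 0, -0.004], [0, -0.2, 0]],
    [[0.0007, 0, -0.004], [0, -0.2, 0]],
    [[0.0007, 0, -0.004], [0, -0.2, 0]],
    [[0.0007, 0, -0.004], [0, -0.2, 0]],
    [[0.0007, 0, -0.004], [0, -0.2, 0]],
    [[0.0007, 0, -0.004], [0, 0, 0]],
    [[0.0007, 0, -0.004], [0, 0, 0]],
    [[0.0007, 0, -0.004], [0, 0, 0]],
    [[0.0007, 0, -0.004], [0, 0, 0]],
    [[0.0007, 0, -0.004], [0, 0, 0]]
  ]
}}

```text
t: 7.55
eef_pos: [0.6227, -0.1442, 0.0633]
ee_rot: [[-1.0, -0.0, 0.019], [-0.019, 0.0, -1.0], [0.0, -1.0, -0.0]]
force: [0.8, -2.9, -1.2]
opening: 0.06
```

```bash
python3 look.py 3
```

```text
t 7.55 pos [ 0.6227 -0.1442  0.0633] yaw -178.92 d tool mm [   0.4    0.3 -121.2] F [ 0.8 -2.9 -1.2] open 0.06 j [ 0.03  0.55 -0.15 -0.   -0.87 -0.01]
ry needed 0.18238843595247545
top rim [ 0.5918 -0.0813] [0.0743 0.0395] 89.70872497558594 y max -0.04667037466406282
side rim [ 0.6204 -0.0655] [0.1003 0.1727] 1.0430599451065063 y max 0.019154491177728755
side tongue [0.6193 0.0372] [0.0953 0.0455] 1.671217679977417
```

View pics/side_3.png

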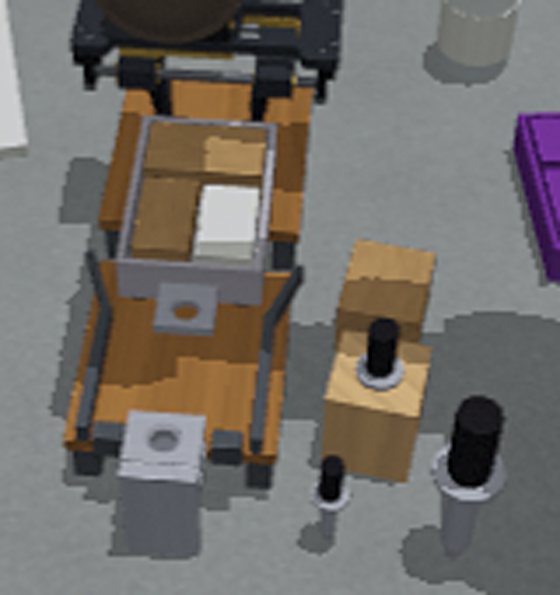

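Emit:
{"fn": "step_arm", "kwargs": {
  "series": [
    [[0, 0, -0.005], [0, 0, 0]],
    [[0, 0, -0.005], [0, 0, 0]],
    [[0, 0, -0.005], [0, 0, 0]],
    [[0, 0, -0.005], [0, 0, 0]],
    [[0, 0, -0.005], [0, 0, 0]],
    [[0, 0, -0.005], [0, 0, 0]],
    [[0, 0, -0.005], [0, 0, 0]],
    [[0, 0, -0.005], [0, 0, 0]],
    [[0, 0, -0.005], [0, 0, 0]],
    [[0, 0, -0.005], [0, 0, 0]]
  ]
}}

```text
t: 8.65
eef_pos: [0.622, -0.0942, 0.0634]
ee_rot: [[-1.0, 0.0, 0.019], [-0.019, -0.0, -1.0], [-0.0, -1.0, 0.0]]
force: [-0.3, -3.1, 0.6]
opening: 0.0602
```

```bash
python3 look.py 4
```

```text
t 8.65 pos [ 0.622  -0.0942  0.0634] yaw -178.91 d tool mm [  0.6   0.4 -71.2] F [-0.3 -3.1  0.6] open 0.0602 j [ 0.11  0.54 -0.18  0.   -0.86 -0.09]
ry needed 0.18764408666220334
top rim [ 0.5869 -0.0228] [0.0318 0.0869] 2.1475584506988525 y max 0.018319661275889056
side rim [ 0.6193 -0.0106] [0.1002 0.1651] 1.2077573537826538 y max 0.06904096756497301
side tongue [0.6184 0.0882] [0.0943 0.0446] 2.0692086219787598
```

View pics/side_4.png

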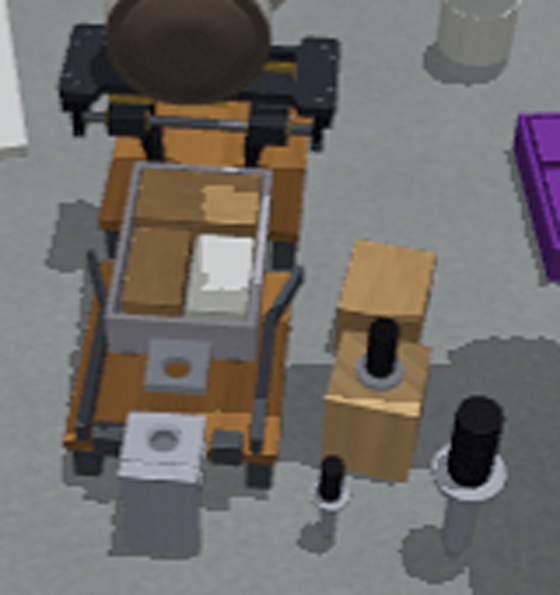

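Emit:
{"fn": "step_arm", "kwargs": {
  "series": [
    [[0, 0, -0.006], [0, 0, 0]],
    [[0, 0, -0.006], [0, 0, 0]],
    [[0, 0, -0.006], [0, 0, 0]],
    [[0, 0, -0.006], [0, 0, 0]],
    [[0, 0, -0.006], [0, 0, 0]],
    [[0, 0, -0.006], [0, 0, 0]],
    [[0, 0, -0.006], [0, 0, 0]],
    [[0, 0, -0.006], [0, 0, 0]],
    [[0, 0, -0.005], [0, 0, 0]],
    [[0, 0, -0.004], [0, 0, 0]]
  ]
}}

```text
t: 9.75
eef_pos: [0.6208, -0.0371, 0.0634]
ee_rot: [[-1.0, -0.0, 0.019], [-0.019, -0.0, -1.0], [0.0, -1.0, 0.0]]
force: [-0.3, -2.1, -0.5]
opening: 0.0599
```

Emit:
{"fn": "step_arm", "kwargs": {
  "series": [
    [[0, 0, -0.003], [0, 0, 0]],
    [[0, 0, -0.003], [0, 0, 0]],
    [[0, 0, -0.002], [0, 0, 0]],
    [[0, 0, -0.002], [0, 0, 0]]
  ]
}}

```text
t: 10.15
eef_pos: [0.6206, -0.0275, 0.0633]
ee_rot: [[-1.0, -0.0, 0.019], [-0.019, -0.0, -1.0], [0.0, -1.0, 0.0]]
force: [-0.6, -2.2, -0.4]
opening: 0.0599
```

```bash
python3 look.py 5
```

```text
t 10.15 pos [ 0.6206 -0.0275  0.0633] yaw -178.92 d tool mm [ 0.6  0.3 -4.5] F [-0.6 -2.2 -0.4] open 0.0599 j [ 0.22  0.53 -0.2   0.   -0.85 -0.2 ]
ry needed 0.17734068723439123
top rim [0.5825 0.0543] [0.0261 0.1019] 1.801207423210144 y max 0.09737712983891471
side rim [0.6179 0.0599] [0.1001 0.1824] 1.094342827796936 y max 0.1443738072897296
```

View pics/side_5.png

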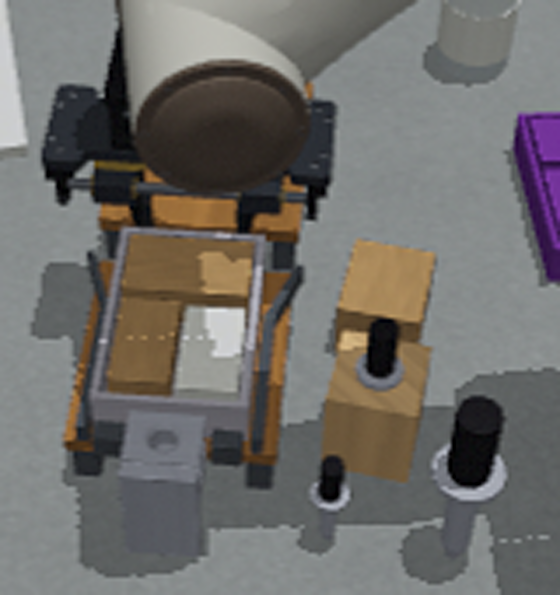

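Almost home. I continue slowly until the force rises.

Emit:
{"fn": "step_arm", "kwargs": {
  "series": [
    [[0, 0, -0.002], [0, 0, 0]],
    [[0, 0, -0.002], [0, 0, 0]],
    [[0, 0, -0.001], [0, 0, 0]],
    [[0, 0, -0.001], [0, 0, 0]]
  ]
}}

```text
t: 10.65
eef_pos: [0.6201, -0.0238, 0.0634]
ee_rot: [[-1.0, -0.002, 0.018], [-0.018, -0.003, -1.0], [0.002, -1.0, 0.003]]
force: [0.7, -12.5, -0.8]
opening: 0.0596
```

Emit:
{"fn": "step_arm", "kwargs": {
  "series": [
    [[0, 0, -0.001], [0, 0, 0]]
  ]
}}

```text
t: 10.75
eef_pos: [0.6199, -0.0237, 0.0634]
ee_rot: [[-1.0, -0.002, 0.017], [-0.017, -0.004, -1.0], [0.002, -1.0, 0.004]]
force: [0.6, -16.4, -0.7]
opening: 0.0597
```

Emit:
{"fn": "step_arm", "kwargs": {
  "series": [
    [[0, 0, -0.001], [0, 0, 0]]
  ]
}}

```text
t: 10.85
eef_pos: [0.6198, -0.0236, 0.0635]
ee_rot: [[-1.0, -0.003, 0.017], [-0.017, -0.005, -1.0], [0.003, -1.0, 0.005]]
force: [1.4, -18.8, -0.7]
opening: 0.0601
```

```bash
python3 look.py 6; python3 - <<'E'
from m import *
p=pickle.load(open("side_6.pkl","rb"))
x0,y0,x1,y1=265,210,325,280;k=10
im=cv2.resize(p["img"][y0:y1,x0:x1],None,fx=k,fy=k,interpolation=2)[:600]
cv2.imwrite("pics/side_6z.png",im)
# rear rim and front rim edges
X=cloud(p);x,y,Z=X[...,0],X[...,1],X[...,2]
m=(abs(Z-.09)<.003)&(x>.56)&(x<.68)&(y<.12)
for xc in(.58,.60,.64,.655):
    mm=m&(abs(x-xc)<.006);print(xc,np.sort(y[mm])[:4],np.sort(y[mm])[-4:])
mm=(x>.565)&(x<.59)&(y>.1)&(y<.16)&(Z>.075)&(Z<.0945);print("front y",np.sort(y[mm])[-8:])
E
```

```text
t 10.85 pos [ 0.6198 -0.0236  0.0635] yaw -179.05 d tool mm [-0.2  0.5 -0.6] F [  1.4 -18.8  -0.7] open 0.0601 j [ 0.22  0.53 -0.2   0.01 -0.85 -0.21]
ry needed 0.04734050614433727
top rim [0.5732 0.0593] [0.0291 0.0987] 15.761807441711426 y max 0.10438426553422078
side rim [0.6174 0.0636] [0.1001 0.1756] 0.6819171905517578 y max 0.14494528706230558
0.58 [-0.5605 -0.5574 -0.5572 -0.5567] [0.1108 0.111  0.1139 0.1162]
0.6 [-0.5624 -0.5622 -0.5622 -0.5611] [0.0832 0.0845 0.1153 0.118 ]
0.64 [-0.0125 -0.0114 -0.0099 -0.0088] [0.119  0.1195 0.1198 0.1199]
0.655 [-0.0229 -0.0126 -0.0117 -0.0113] [0.1171 0.1174 0.1176 0.1183]
front y [0.1383 0.1384 0.1386 0.1387 0.1387 0.1388 0.1389 0.1395]
```

View pics/side_6z.png

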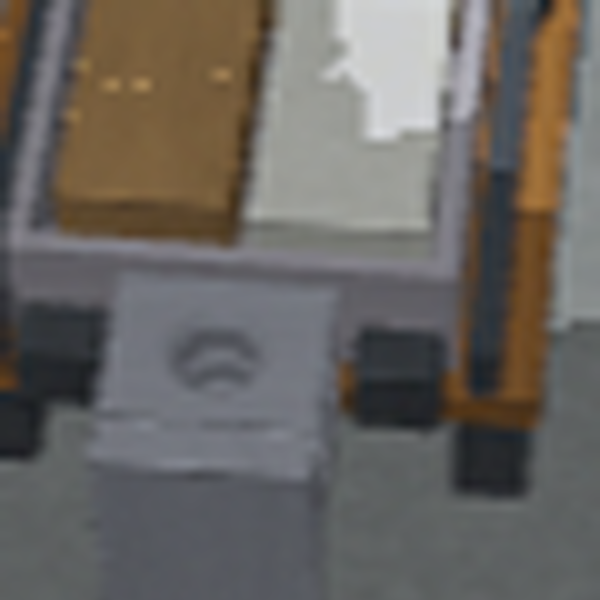

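The tray is stalled on the stops: rear wall y ≈ -0.012, front ≈ 0.138, and the eye ring is visible centred in the bore at crop (215,355). I back off and go for the pin.

Emit:
{"fn": "step_arm", "kwargs": {
  "series": [
    [[0, 0, 0.004], [0, 0, 0]],
    [[0, 0, 0.008], [0, 0, 0]],
    [[0, 0, 0.01], [0, 0, 0]],
    [[0, -0.015, 0.005], [0, 0, 0]],
    [[0, -0.03, 0], [0, 0, 0]],
    [[0, -0.03, 0], [0, 0, 0]],
    [[0, -0.03, 0], [0, 0, 0]],
    [[0, -0.02, 0], [0, 0, 0]],
    [[0, 0, 0], [0, 0, 0]],
    [[0, 0, 0], [0, 0, 0]]
  ]
}}

```text
t: 11.95
eef_pos: [0.6208, -0.0463, 0.1882]
ee_rot: [[-1.0, 0.0, 0.019], [-0.019, 0.001, -1.0], [-0.0, -1.0, -0.001]]
force: [-0.4, 0.1, -0.2]
opening: 0.0601
```

```bash
python3 plan.py .4852 .0842 .186 180.9; python3 look.py 7
```

```text
t 11.95 pos [ 0.6208 -0.0463  0.1882] yaw -178.92 d tool mm [ 133.2    2.3 -133. ] F [-0.4  0.1 -0.2] open 0.0601 j [ 0.18  0.41 -0.05 -0.   -1.12 -0.17]
ry needed 0.1795852580689825
t 11.95 pos [ 0.6208 -0.0463  0.1882] yaw -178.92 d tool mm [  0.4 125.2 -23.2] F [-0.4  0.1 -0.2] open 0.0601 j [ 0.18  0.41 -0.05 -0.   -1.12 -0.17]
ry needed 0.1795852580689825
top rim [0.593  0.0384] [0.0472 0.1044] 1.4414944648742676 y max 0.08584313545901617
side rim [0.6175 0.068 ] [0.1002 0.1665] 0.6442499160766602 y max 0.14537780731079442
```

View pics/side_7.png

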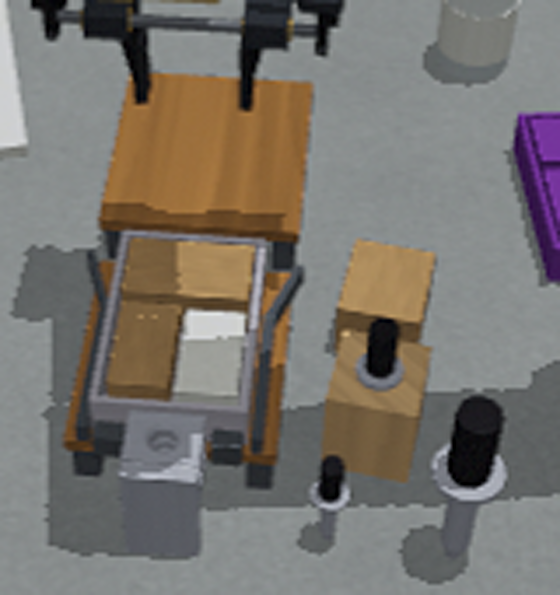

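View pics/top_7.png

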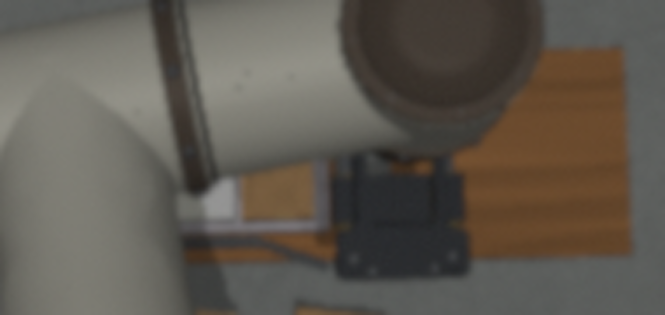

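The tray stays home and flush with the stops. I move above the pin.

Emit:
{"fn": "step_arm", "kwargs": {
  "series": [
    [[0.0148, 0, -0.0148], [0, 0, 0]],
    [[0.0148, 0, -0.0148], [0, 0, 0]],
    [[0.0148, 0, -0.0148], [0, 0, 0]],
    [[0.0148, 0, -0.0148], [0, 0, 0]],
    [[0.0148, 0, -0.0148], [0, 0, 0]],
    [[0.0148, 0, -0.0148], [0, 0, 0]],
    [[0.0148, 0, -0.0148], [0, 0, 0]],
    [[0.0148, 0, -0.0148], [0, 0, 0]],
    [[0.0148, 0.002, -0.0148], [0, 0, 0]],
    [[0, 0, 0], [0, 0, 0]]
  ]
}}

```text
t: 13.05
eef_pos: [0.4832, 0.0847, 0.1851]
ee_rot: [[-1.0, -0.003, 0.021], [-0.021, -0.001, -1.0], [0.003, -1.0, 0.001]]
force: [0.2, 0.4, -0.8]
opening: 0.0602
```

Emit:
{"fn": "step_arm", "kwargs": {
  "series": [
    [[0, 0, 0], [0, 0, 0]],
    [[0, 0, 0], [0, 0, 0]],
    [[0, 0, 0], [0, 0, 0]]
  ]
}}

```text
t: 13.35
eef_pos: [0.4858, 0.0836, 0.186]
ee_rot: [[-1.0, -0.0, 0.018], [-0.018, -0.0, -1.0], [0.0, -1.0, 0.0]]
force: [0.3, -0.1, -0.2]
opening: 0.0603
```

```bash
python3 plan.py .4852 .0842 .087 180.9; python3 - <<'E'
from m import *
from cell import eyes
for n,(x0,y0,x1,y1) in {"side":(300,160,420,290)}.items():
    p=eyes.get_image(n);cv2.imwrite(f"pics/{n}_8.png",cv2.resize(p["img"][y0:y1,x0:x1],None,fx=4,fy=4,interpolation=2))
E
```

```text
t 13.35 pos [0.4858 0.0836 0.186 ] yaw -178.97 d tool mm [ 0.5 99.  -0.6] F [ 0.3 -0.1 -0.2] open 0.0603 j [ 0.5   0.19 -0.36  0.   -1.02 -0.48]
ry needed 0.1325040838089535
```

View pics/side_8.png

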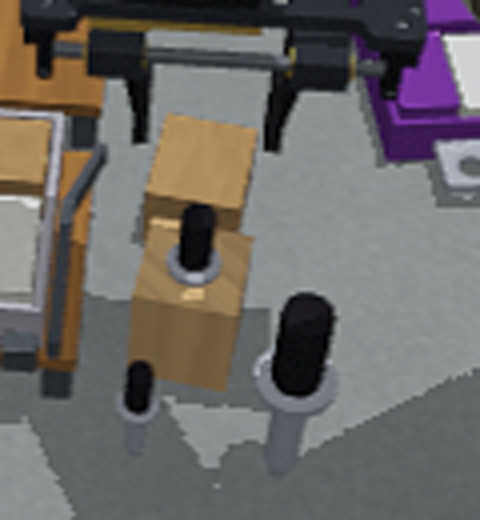

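The hand is centred above the stand pin (crop 198,235). I descend and grip it.

Emit:
{"fn": "step_arm", "kwargs": {
  "series": [
    [[0, 0.016, 0], [0, 0, 0]],
    [[0, 0.016, 0], [0, 0, 0]],
    [[0, 0.016, 0], [0, 0, 0]],
    [[0, 0.015, 0], [0, 0, 0]],
    [[0, 0.012, 0], [0, 0, 0]],
    [[0, 0.01, 0], [0, 0, 0]],
    [[0, 0.008, 0], [0, 0, 0]],
    [[0, 0.006, 0], [0, 0, 0]],
    [[0, 0, 0], [0, 0, 0]],
    [[0, 0, 0], [0, 0, 0]]
  ]
}}

```text
t: 14.4
eef_pos: [0.4857, 0.0842, 0.0876]
ee_rot: [[-1.0, 0.001, 0.019], [-0.019, 0.0, -1.0], [-0.001, -1.0, -0.0]]
force: [0.4, -0.2, 0.3]
opening: 0.0602
```

Emit:
{"fn": "step_arm", "kwargs": {
  "series": [
    [[0, 0, 0], [0, 0, 0]],
    [[0, 0, 0], [0, 0, 0]],
    [[0, 0, 0], [0, 0, 0]],
    [[0, 0, 0], [0, 0, 0]],
    [[0, 0, 0], [0, 0, 0]],
    [[0, 0, 0], [0, 0, 0]]
  ],
  "fingers": 0.01,
  "squeeze": 25
}}

```text
t: 15.0
eef_pos: [0.4853, 0.0841, 0.0874]
ee_rot: [[-1.0, -0.0, 0.019], [-0.019, -0.0, -1.0], [0.0, -1.0, 0.0]]
force: [-0.2, -0.5, -0.3]
opening: 0.0199
```

Emit:
{"fn": "step_arm", "kwargs": {
  "series": [
    [[0, -0.005, 0], [0, 0, 0]],
    [[0, -0.01, 0], [0, 0, 0]],
    [[0, -0.012, 0], [0, 0, 0]],
    [[0, -0.015, 0], [0, 0, 0]],
    [[0, -0.015, 0], [0, 0, 0]],
    [[0, -0.015, 0], [0, 0, 0]],
    [[0, -0.015, 0], [0, 0, 0]],
    [[0, -0.01, 0], [0, 0, 0]],
    [[0, -0.006, 0], [0, 0, 0]],
    [[0, 0, 0], [0, 0, 0]]
  ]
}}

```text
t: 16.0
eef_pos: [0.4857, 0.0842, 0.1912]
ee_rot: [[-1.0, 0.001, 0.019], [-0.019, 0.001, -1.0], [-0.002, -1.0, -0.001]]
force: [-0.6, 0.1, -1.5]
opening: 0.0191
```

```bash
python3 plan.py .617 .1588 .190 180.9; python3 - <<'E'
from m import *
from cell import eyes
p=eyes.get_image("side");pickle.dump(p,open("side_9.pkl","wb"));x0,y0,x1,y1=300,120,420,290;cv2.imwrite(f"pics/side_9.png",cv2.resize(p["img"][y0:y1,x0:x1],None,fx=3.5,fy=3.5,interpolation=2))
E
```

```text
t 16.0 pos [0.4857 0.0842 0.1912] yaw -178.92 d tool mm [-132.7    1.4  -72.1] F [-0.6  0.1 -1.5] open 0.0191 j [ 0.5   0.19 -0.36  0.   -1.03 -0.48]
ry needed 0.18398745758759105
```

View pics/side_9.png

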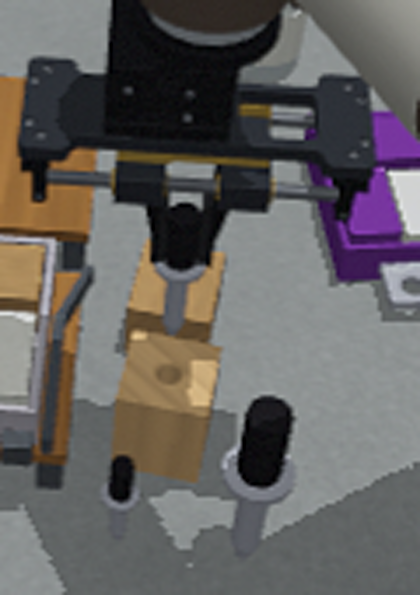

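The pin is held upright and clear of the stand (crop 175,300). I carry it over the fork.

Emit:
{"fn": "step_arm", "kwargs": {
  "series": [
    [[-0.01, 0, -0.0055], [0, 0, 0]],
    [[-0.016, 0, -0.0088], [0, 0, 0]],
    [[-0.018, 0, -0.0098], [0, 0, 0]],
    [[-0.018, 0, -0.0098], [0, 0, 0]],
    [[-0.018, 0, -0.0098], [0, 0, 0]],
    [[-0.018, 0, -0.0098], [0, 0, 0]],
    [[-0.016, 0, -0.0087], [0, 0, 0]],
    [[-0.012, 0, -0.0065], [0, 0, 0]],
    [[-0.0067, 0, -0.0034], [0, 0, 0]],
    [[0, 0, 0], [0, 0, 0]]
  ]
}}

```text
t: 17.05
eef_pos: [0.6172, 0.1591, 0.1889]
ee_rot: [[-1.0, -0.002, 0.019], [-0.019, -0.001, -1.0], [0.002, -1.0, 0.001]]
force: [-0.6, -0.3, -2.1]
opening: 0.0191
```

Emit:
{"fn": "step_arm", "kwargs": {
  "series": [
    [[0, 0, 0], [0, 0, 0]],
    [[0, 0.01, 0], [0, 0, 0]],
    [[0, 0.01, 0], [0, 0, 0]],
    [[0, 0, 0], [0, 0, 0]],
    [[0, 0, 0], [0, 0, 0]]
  ]
}}

```text
t: 17.55
eef_pos: [0.6163, 0.1584, 0.1699]
ee_rot: [[-1.0, -0.001, 0.019], [-0.019, -0.001, -1.0], [0.001, -1.0, 0.001]]
force: [-0.8, 0.5, -1.0]
opening: 0.0193
```

```bash
python3 plan.py .617 .1588 .165 180.9; python3 - <<'E'
from m import *
from cell import eyes
for n,(x0,y0,x1,y1,k) in {"side":(240,180,340,290,5.4),"top":(230,130,310,220,6)}.items():
    p=eyes.get_image(n);pickle.dump(p,open(n+"_10.pkl","wb"));cv2.imwrite(f"pics/{n}_10.png",cv2.resize(p["img"][y0:y1,x0:x1],None,fx=k,fy=k,interpolation=2))
E
```

```text
t 17.55 pos [0.6163 0.1584 0.1699] yaw -178.92 d tool mm [-0.7  4.9 -0.4] F [-0.8  0.5 -1. ] open 0.0193 j [ 0.51  0.44 -0.04  0.   -1.09 -0.49]
ry needed 0.18464829913364156
```

View pics/side_10.png

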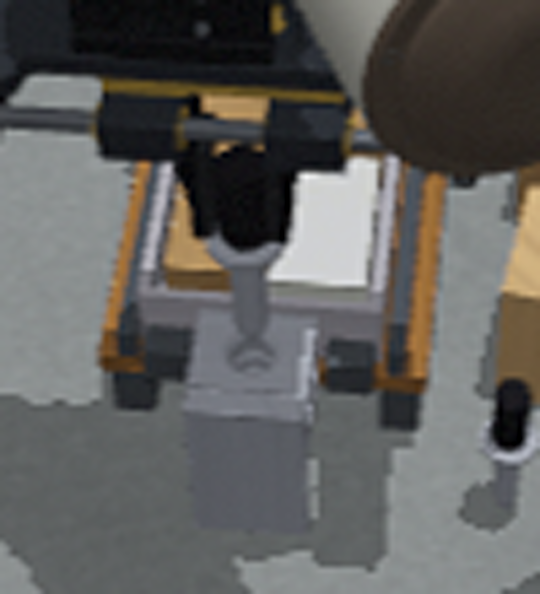

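View pics/top_10.png

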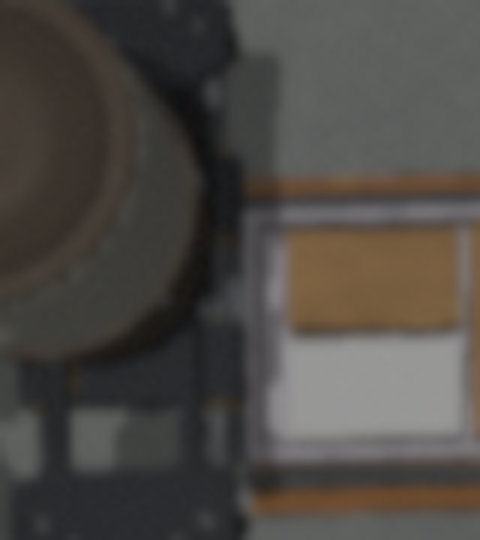

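```bash
python3 - <<'E'
from m import *
p=pickle.load(open("side_10.pkl","rb"));X=cloud(p);x,y,Z=X[...,0],X[...,1],X[...,2]
m=(abs(x-.617)<.03)&(abs(y-.16)<.025)&(Z>.097)&(Z<.18)
for lo in np.arange(.095,.18,.006):
    mm=m&(Z>=lo)&(Z<lo+.006)
    if mm.sum()>2: 
        v,u=np.nonzero(mm);print(round(lo,3),mm.sum(),"u",u.min(),u.max(),"v",v.mean().round(1),"x",x[mm].min().round(4),x[mm].max().round(4),"mid",((x[mm].min()+x[mm].max())/2).round(4),"ymax",y[mm].max().round(4))
# bore: hole in the fork top plane, side0/top0: pixels in fork region with depth below plane
for n in("side0","top0"):
    q=pickle.load(open(n+".pkl","rb"));g=cv2.cvtColor(q["img"],cv2.COLOR_BGR2GRAY).astype(float)
    c=proj(q,[[.617,.1588,.087]])[0];u0,v0=c.round().astype(int)
    G=cv2.resize(q["img"][v0-10:v0+11,u0-10:u0+11],None,fx=1,fy=1);w=g[v0-8:v0+9,u0-8:u0+9]
    print(n,c);print(w[::1,::1].astype(int))
E
```

```text
0.101 5 u 285 289 v 241.4 x 0.6101 0.6185 mid 0.6143 ymax 0.1644
0.107 11 u 284 289 v 240.0 x 0.6097 0.6203 mid 0.615 ymax 0.1682
0.113 10 u 283 289 v 238.1 x 0.6096 0.6226 mid 0.6161 ymax 0.1661
0.119 10 u 283 289 v 236.7 x 0.6097 0.622 mid 0.6159 ymax 0.1678
0.125 13 u 283 289 v 235.0 x 0.6091 0.6218 mid 0.6155 ymax 0.1669
0.131 15 u 283 289 v 232.9 x 0.609 0.6214 mid 0.6152 ymax 0.1669
0.137 11 u 283 289 v 231.3 x 0.609 0.6213 mid 0.6152 ymax 0.1661
0.143 6 u 283 288 v 230.0 x 0.6101 0.621 mid 0.6156 ymax 0.1666
0.155 14 u 279 292 v 227.8 x 0.6016 0.6274 mid 0.6145 ymax 0.175
0.161 56 u 278 292 v 226.1 x 0.6017 0.6304 mid 0.616 ymax 0.1778
0.167 24 u 276 294 v 223.2 x 0.5976 0.633 mid 0.6153 ymax 0.171
0.173 38 u 276 294 v 221.5 x 0.5977 0.6327 mid 0.6152 ymax 0.1721
0.179 5 u 283 293 v 221.4 x 0.5984 0.6186 mid 0.6085 ymax 0.1703
side0 [286.306  244.0543]
[[118 114 116 114 112 109 108 110 109 110 111 112 110 109 107 111 112]
 [153 142 139 128 128 126 122 112 112 112 113 112 112 111 109 111 111]
 [167 166 166 166 167 167 167 168 168 169 165 156 156 151 141 143 139]
 [168 168 167 1
[... 1512 characters left out ...]
125 113  94  79  74  73  74  82  90 101 115 125 127 113  87]
 [121 124 123 110  91  74  69  68  73  84  92 101 114 126 128 114  87]
 [122 125 125 113  94  74  66  66  72  81  91 103 118 127 127 114  88]
 [121 126 127 119 103  84  73  71  73  80  94 108 121 129 129 115  89]
 [122 126 129 126 115  99  89  86  85  91 102 117 127 131 128 115  90]
 [125 127 131 130 125 116 109 105 105 109 116 125 130 132 129 115  90]
 [125 128 132 132 131 127 124 121 121 124 127 131 132 133 129 116  91]
 [126 129 131 133 133 132 131 130 130 130 131 132 133 133 129 116  91]
 [126 128 131 133 134 132 133 132 131 131 132 132 132 133 129 116  91]
 [124 127 129 130 131 130 130 130 130 129 128 127 129 128 125 112  90]]
```

The bore ellipse from both cameras agrees with the model at about (0.617, 0.159). In the side view the pin sits about 1 mm short in x and 0.7 mm short in y. I correct that and lower the tip into the bore.

Emit:
{"fn": "step_arm", "kwargs": {
  "series": [
    [[-0.0005, 0, -0.0004], [0, 0, 0]],
    [[-0.0005, 0, -0.0003], [0, 0, 0]],
    [[0, 0.004, 0], [0, 0, 0]],
    [[0, 0.004, 0], [0, 0, 0]],
    [[0, 0.004, 0], [0, 0, 0]],
    [[0, 0.004, 0], [0, 0, 0]],
    [[0, 0, 0], [0, 0, 0]]
  ]
}}

```text
t: 18.35
eef_pos: [0.6171, 0.1592, 0.1533]
ee_rot: [[-1.0, -0.002, 0.019], [-0.019, -0.001, -1.0], [0.002, -1.0, 0.001]]
force: [0.1, -0.0, -1.4]
opening: 0.0194
```

```bash
python3 plan.py .6173 .159 .0985 180.9; python3 - <<'E'
from m import *
from cell import eyes
p=eyes.get_image("side");pickle.dump(p,open("side_11.pkl","wb"));x0,y0,x1,y1=260,205,320,265;cv2.imwrite(f"pics/side_11.png",cv2.resize(p["img"][y0:y1,x0:x1],None,fx=9,fy=9,interpolation=2))
E
```

```text
t 18.35 pos [0.6171 0.1592 0.1533] yaw -178.93 d tool mm [-0.3 54.8  0.1] F [ 0.1 -0.  -1.4] open 0.0194 j [ 0.51  0.46 -0.05 -0.   -1.06 -0.49]
ry needed 0.17456851267752427
```

View pics/side_11.png

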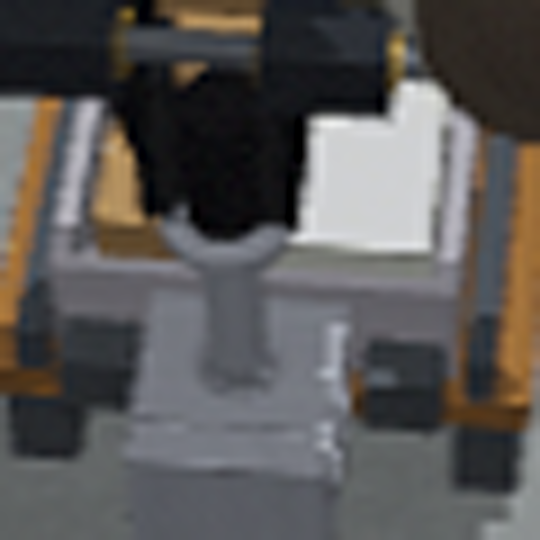

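The tip is at the bore and centred within about 0.5 px (crop 237,375). I lower it step by step.

Emit:
{"fn": "step_arm", "kwargs": {
  "series": [
    [[0, 0.003, 0], [0, 0, 0]],
    [[0, 0.003, 0], [0, 0, 0]],
    [[0, 0.003, 0], [0, 0, 0]],
    [[0, 0.003, 0], [0, 0, 0]],
    [[0, 0.003, 0], [0, 0, 0]]
  ]
}}

```text
t: 18.9
eef_pos: [0.6176, 0.1594, 0.1391]
ee_rot: [[-1.0, -0.0, 0.019], [-0.019, -0.0, -1.0], [0.0, -1.0, 0.0]]
force: [1.0, -1.0, -1.3]
opening: 0.0192
```

Emit:
{"fn": "step_arm", "kwargs": {
  "series": [
    [[0, 0.003, 0], [0, 0, 0]],
    [[0, 0.003, 0], [0, 0, 0]],
    [[0, 0.003, 0], [0, 0, 0]],
    [[0, 0.003, 0], [0, 0, 0]]
  ]
}}

```text
t: 19.3
eef_pos: [0.6176, 0.1594, 0.1271]
ee_rot: [[-1.0, 0.0, 0.019], [-0.019, 0.0, -1.0], [-0.0, -1.0, -0.0]]
force: [-0.3, 0.4, -1.5]
opening: 0.0191
```

Emit:
{"fn": "step_arm", "kwargs": {
  "series": [
    [[0, 0.003, 0], [0, 0, 0]],
    [[0, 0.003, 0], [0, 0, 0]],
    [[0, 0.003, 0], [0, 0, 0]],
    [[0, 0.003, 0], [0, 0, 0]],
    [[0, 0.003, 0], [0, 0, 0]],
    [[0, 0.003, 0], [0, 0, 0]]
  ]
}}

```text
t: 19.9
eef_pos: [0.6177, 0.1594, 0.1091]
ee_rot: [[-1.0, 0.0, 0.019], [-0.019, 0.0, -1.0], [-0.0, -1.0, -0.0]]
force: [0.2, 0.4, -2.0]
opening: 0.0191
```

Emit:
{"fn": "step_arm", "kwargs": {
  "series": [
    [[0, 0.002, 0], [0, 0, 0]],
    [[0, 0.002, 0], [0, 0, 0]],
    [[0, 0.001, 0], [0, 0, 0]]
  ]
}}

```text
t: 20.2
eef_pos: [0.6176, 0.1594, 0.1041]
ee_rot: [[-1.0, -0.0, 0.019], [-0.019, -0.0, -1.0], [0.0, -1.0, 0.0]]
force: [0.0, -0.3, -1.3]
opening: 0.0193
```

```bash
python3 plan.py .6173 .159 .0985 180.9; python3 - <<'E'
from m import *
from cell import eyes
p=eyes.get_image("side");pickle.dump(p,open("side_12.pkl","wb"));x0,y0,x1,y1=260,205,320,265;cv2.imwrite(f"pics/side_12.png",cv2.resize(p["img"][y0:y1,x0:x1],None,fx=9,fy=9,interpolation=2))
E
```

```text
t 20.2 pos [0.6176 0.1594 0.1041] yaw -178.92 d tool mm [0.3 5.6 0.3] F [ 0.  -0.3 -1.3] open 0.0193 j [ 0.51  0.51 -0.11 -0.   -0.95 -0.49]
ry needed 0.18358967402139115
```

View pics/side_12.png

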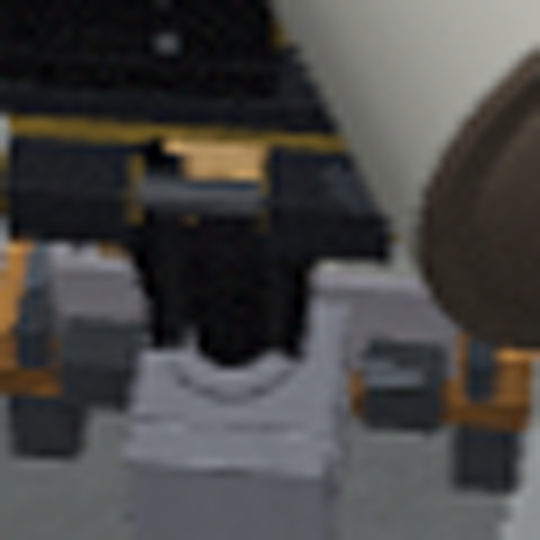

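The collar is about 4 to 5 mm above the fork. I lower until contact.

Emit:
{"fn": "step_arm", "kwargs": {
  "series": [
    [[0, 0.001, 0], [0, 0, 0]],
    [[0, 0.001, 0], [0, 0, 0]],
    [[0, 0.001, 0], [0, 0, 0]],
    [[0, 0.001, 0], [0, 0, 0]]
  ]
}}

```text
t: 20.65
eef_pos: [0.6176, 0.1594, 0.1003]
ee_rot: [[-1.0, 0.0, 0.019], [-0.019, 0.0, -1.0], [-0.0, -1.0, -0.0]]
force: [0.3, 0.2, -1.6]
opening: 0.0193
```

Emit:
{"fn": "step_arm", "kwargs": {
  "series": [
    [[0, 0.0005, 0], [0, 0, 0]],
    [[0, 0.0005, 0], [0, 0, 0]]
  ]
}}

```text
t: 20.85
eef_pos: [0.6176, 0.1594, 0.0994]
ee_rot: [[-1.0, -0.0, 0.019], [-0.019, -0.0, -1.0], [0.0, -1.0, 0.0]]
force: [-1.0, -0.1, 1.3]
opening: 0.0193
```

Emit:
{"fn": "step_arm", "kwargs": {
  "series": [
    [[0, 0.0005, 0], [0, 0, 0]],
    [[0, 0.0005, 0], [0, 0, 0]]
  ]
}}

```text
t: 21.05
eef_pos: [0.6177, 0.1594, 0.0994]
ee_rot: [[-1.0, 0.0, 0.019], [-0.019, -0.0, -1.0], [-0.0, -1.0, 0.0]]
force: [-4.0, 0.2, 6.2]
opening: 0.019
```

Contact: z has stalled with Fz at +6 N, so the collar is on the fork. I release and retreat.

Emit:
{"fn": "step_arm", "kwargs": {
  "series": [
    [[0, -0.0005, 0], [0, 0, 0]],
    [[0, 0, 0], [0, 0, 0]],
    [[0, 0, 0], [0, 0, 0]],
    [[0, 0, 0], [0, 0, 0]],
    [[0, 0, 0], [0, 0, 0]]
  ],
  "fingers": 0.045
}}

```text
t: 21.55
eef_pos: [0.6177, 0.1594, 0.0987]
ee_rot: [[-1.0, -0.0, 0.019], [-0.019, -0.0, -1.0], [0.0, -1.0, 0.0]]
force: [-0.1, -0.6, -0.3]
opening: 0.0436
```

Emit:
{"fn": "step_arm", "kwargs": {
  "series": [
    [[0, -0.005, 0], [0, 0, 0]],
    [[0, -0.01, 0], [0, 0, 0]],
    [[0, -0.015, 0], [0, 0, 0]],
    [[0, -0.02, 0], [0, 0, 0]],
    [[0, -0.02, 0], [0, 0, 0]],
    [[0, -0.02, 0], [0, 0, 0]],
    [[0, -0.02, 0], [0, 0, 0]],
    [[0, -0.01, 0], [0, 0, 0]],
    [[0, 0, 0], [0, 0, 0]],
    [[0, 0, 0], [0, 0, 0]]
  ]
}}

```text
t: 22.55
eef_pos: [0.6172, 0.1594, 0.2183]
ee_rot: [[-1.0, -0.001, 0.019], [-0.019, 0.0, -1.0], [0.001, -1.0, -0.0]]
force: [-1.3, 0.5, -0.7]
opening: 0.0451
```

Emit:
{"fn": "step_arm", "kwargs": {
  "series": [
    [[0, 0, 0.03], [0, 0, 0]],
    [[0, 0, 0.03], [0, 0, 0]],
    [[0, 0, 0.03], [0, 0, 0]],
    [[0, 0, 0.03], [0, 0, 0]],
    [[0, 0, 0.03], [0, 0, 0]],
    [[0, 0, 0.03], [0, 0, 0]],
    [[0, 0, 0], [0, 0, 0]],
    [[0, 0, 0], [0, 0, 0]]
  ]
}}

```text
t: 23.35
eef_pos: [0.6205, -0.0211, 0.2175]
ee_rot: [[-1.0, -0.002, 0.017], [-0.017, -0.0, -1.0], [0.002, -1.0, 0.0]]
force: [-0.7, 0.2, 0.6]
opening: 0.0449
```

```bash
python3 - <<'E'
from m import *
from cell import eyes,ctrl
print(ctrl.get_state()["t"])
for n,(x0,y0,x1,y1,k) in {"side":(240,170,400,290,5),"top":(230,130,350,220,6)}.items():
    p=eyes.get_image(n);pickle.dump(p,open(n+"_13.pkl","wb"));cv2.imwrite(f"pics/{n}_13.png",cv2.resize(p["img"][y0:y1,x0:x1],None,fx=k,fy=k,interpolation=2))
    X=cloud(p);x,y,Z=X[...,0],X[...,1],X[...,2]
    m=(abs(x-.617)<.03)&(abs(y-.16)<.03)
    t=m&(Z>.125)&(Z<.14);print(n,"griptop",X[t].mean(0),Z[m].max())
    for lo in(.088,.094,.1,.106,.112,.118,.124):
        t=m&(Z>=lo)&(Z<lo+.006)
        if t.sum()>1: print(n,lo,t.sum(),x[t].min(),x[t].max(),(x[t].min()+x[t].max())/2,y[t].max())
    b=(abs(x-.617)<.06)&(Z>.082)&(Z<.1)&(y>-.05)&(y<.139);P=X[b];r=cv2.minAreaRect(P[:,:2].astype(np.float32));print(r)
E
```

```text
23.35
side griptop [0.6174 0.1626 0.1311] 0.567186564537734
side 0.088 163 0.5874511045336447 0.6454213849149467 0.6164362447242957 0.18983999322007067
side 0.094 17 0.60807905412744 0.6299280838634096 0.6190035689954247 0.17721302176076242
side 0.1 16 0.607949169440989 0.6277823571375363 0.6178657632892626 0.17137322027296484
side 0.106 14 0.6076919325463507 0.6243784136722045 0.6160351731092776 0.1709236374447085
side 0.112 16 0.6077019483731385 0.6266577221245908 0.6171798352488647 0.17189164676675855
side 0.118 20 0.6074687370400778 0.6256021815443678 0.6165354592922228 0.17119287261389393
side 0.124 16 0.6076490555649364 0.6257155777070649 0.6166823166360007 0.17185834939117922
((0.6174079775810242, 0.06340645253658295), (0.0999935120344162, 0.15159863233566284), 0.6303024888038635)
top griptop [nan nan nan] 0.5687222978204488
((0.592796802520752, 0.05764726549386978), (0.05094720795750618, 0.14570429921150208), 4.353844165802002)<stdin>:8: RuntimeWarning: Mean of empty slice.
  ret = um.true_divide(
```

View pics/side_13.png

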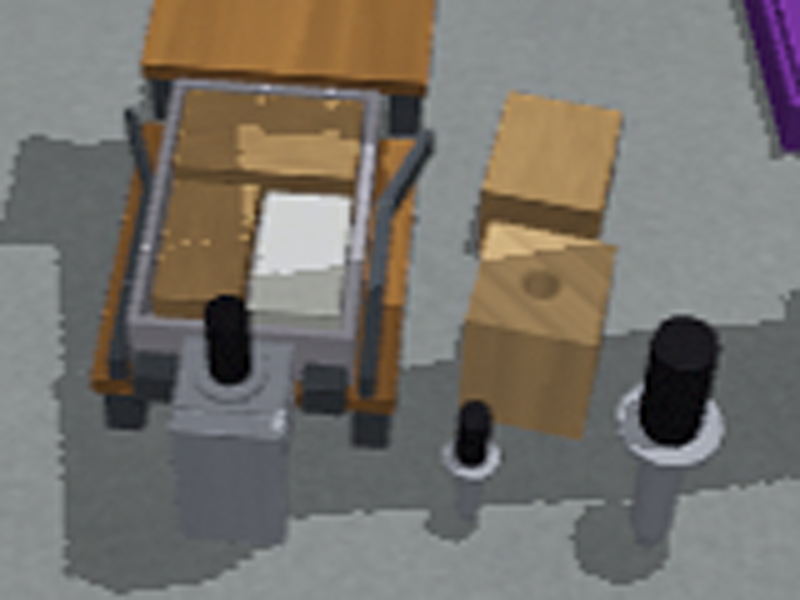

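View pics/top_13.png

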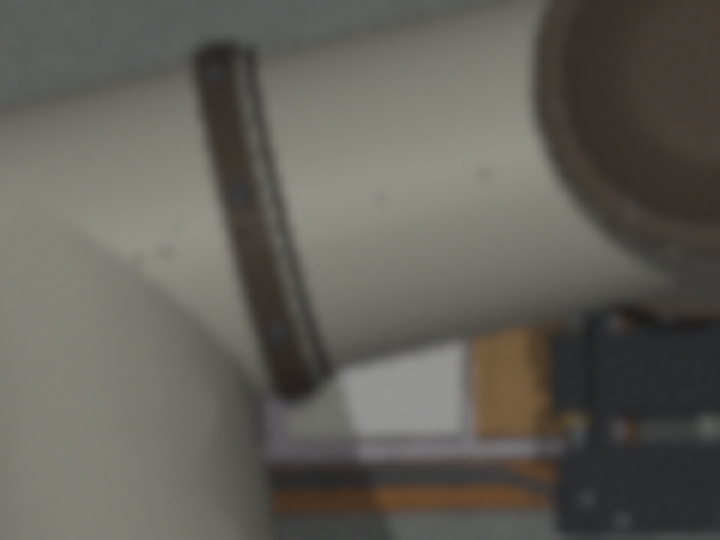

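The pin stands upright with its collar on the fork: grip top z ≈ 0.131 against 0.132 when seated, centred at x ≈ 0.617. The tray rim centre is (0.617, 0.063), still home. I hand the job in.

```bash
python3 -c "
from cell import finish_job
print(finish_job())"
```

```text
the job is handed in; nothing more can be done
None
```

The tray is home on the deck and locked with the pin. I handed the job in at about 23.5 s of the 58 s allowed.

**Tray:** I pushed the large grey tray across the gap with two spread fingers on its rear wall. It started about 3° askew and roughly 13 mm off the deck line, and I corrected both on the way. It stalled against the end stops at about 19 N. With the fingers backed off, the eye still showed centred under the bore.

**Pin:** I took the middle-sized pin from the stand and lowered it through the fork and eye with almost no side force. Fz rose to +6 N as the collar reached the fork, and then I let go.

**Last checks, from the side view only:**
- **Pin:** upright, grip top at z ≈ 0.131 m (0.132 when seated), centred at x ≈ 0.617.
- **Tray:** centre at about (0.617, 0.063), yaw about 0.6°, which matches the home position.
- **Robot:** hand clear of everything, gripper open.

**Not confirmed:**
- The arm hid the fork from the top camera, so that view could not confirm the final position.
- The two cameras disagreed by 1 to 2 mm in y, within the stated calibration.
- I did not measure the carton, bottle and tape roll at the end. The carton looked unmoved in the last crop; the bottle and tape were out of it, though no move went near them.

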